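# Rock the vial diverter over and feed the vial

### The arm

A 6-joint arm with a two-finger parallel gripper is mounted at the origin on the work surface. World frame = base frame: x ahead of the robot, y to its left, z up, the work surface at z = 0. Lengths are in m, angles in rad, forces in N, time in s.
With the tool pointing down it reaches from about 0.275 to 0.775 m from the base axis. Payload 14.6 kg.
Tool frame: the origin (TCP) lies at the very end of the fingers, on their centre line; the grasp point (between the pads) lies 19 mm behind it; z points along the fingers, y is the direction in which the jaws open and shut (so a half turn about z gives the same grasp; the last joint's range is limited). The gripper opens to 85 mm and grips with 20 to 120 N. Pads are 22 mm wide; open, the fingers measure 114 mm over their backs; the gripper's body (76 mm by 85 mm) begins 54 mm behind the grasp point. The pads swing forward as they close: fully open they stand 13 mm farther back than shut.
Start: joints at [-1.305, 0.263, -0.048, 1.259, 0, 1.415], TCP at [0.214, -0.479, 0.231] pointing down, gripper open.
Joint ranges: [-2.65, 2.65], [-0.89, 1.7], [-1.18, 1.37], [-2.13, 2.11], [-1.35, 1.29], [-3.14, 3.14]. Speed limits (rad/s): [1.89, 1.89, 2.57, 2.79, 3.14, 3.14].

### API

Orientations are given as a unit quaternion [x, y, z, w].
In Python, from rig import status, vision, env, spotter gives the robot as it stands. The module is installed in compiled form; this text tells all that it offers.
- The arm moves only by the shell command python3 -m crank 'ROWS' [OPENING] [FORCE]. ROWS is JSON, a list of rows, each an object with "dp": the shift along the tool's x, y, z in m, a list of three; "rot": the turn, a rotation vector about the tool's x, y, z in degrees, a list of three. In form: [{"dp": [x, y, z], "rot": [rx, ry, rz]}, ...]. A call has 1 to 20 rows; each row is the pose to reach, as a shift and turn from the pose measured when the call began, along the tool's axes at that moment; what a row does not reach only later rows make up. A row lasts 1/12 s, in which the tool goes at most 41.7 mm and 7.16 degrees, less where a joint would pass 70% of its speed; a pose out of reach is approached as far as the arm can. A call with a gripper value outside its range is refused whole. OPENING is the finger opening in m, from 0 to 0.0854, set as the call begins (- or left out, the last holds). The fingers move at their own pace and stop on an object; FORCE is the grip in N (left out, the last holds). Time passes only in rows, so rows that repeat a pose let the fingers close. It gives the time, the measured TCP pose, the force and the opening at its end, in the units of the state.
- status.observe(): the state, without advancing time (a new reading comes with each control period).
- vision.capture(name): name is "side" or "top"; returns a dict with "img" (384x512x3 uint8, red, green, blue), "depth" (384x512 float32, m along the optical axis (not along the pixel's ray), 0 where there is no reading), "vertical_fov" (degrees; the focal length in pixels is half the picture's height over the tangent of half this angle, whatever the lens; pixels are square), "cx", "cy" (the principal point, pixels), "world_from_camera" (4x4, takes a point from camera to world coordinates). Camera axes: x right, y up, looking along -z (the intrinsics and any distortion apply to the point x, -y, -z); pixel columns grow to the right and rows downward; lengths in m; the calibration is good to about 2 mm. A picture is of the moment at which its call begins.
- env.hand_in(): hands the job in, once; it reports no verdict.
Trained networks look in a picture, given as the dict that the camera call returned (one of the last four; its "shot" number tells which), for a name from the list of things; names that differ only in an ending like _2 or _b are one class to them, and where a whole thing is asked for, a point or a joint stands for the part that bears it (a point fixed in the world has none). Each returns a list of dicts, best first, with "score" (0 to 1); they miss things now and then, are a little off and sometimes report something else, mostly with a low value. They report only what shows in the picture. A call takes as long as a camera call. They do not tell look-alikes from the thing itself.
- spotter.look_for(target, picture): "box" ([centre column, centre row, width, height] as shares, 0 to 1, of the picture: columns of its width, rows of its height, round what is visible of it).
The state is a dict: "clock": time; "joints": joint angles; "dq": joint speeds; "tau": joint torques, N m; "ee_pos": TCP position; "tcp_rot": TCP orientation; "ft_force": force on the tool from outside, world axes, zero at the start; "ft_torque": the same for the moment, N m; "grip_width": finger opening in m.
Only numpy, scipy, OpenCV 4.12 (cv2) and the standard library are available. Lean on these libraries where they do the work, as an engineer would, in place of code of your own. Each camera call takes 0.05 s, during which the arm holds its last target. There are 200 camera calls.

### The job

The blue seesaw gate of the vial diverter is tipped towards one of its two chutes. Press down its raised end with a fingertip so that it rocks over its pivot to the other side, and then push the vial lying on the loading ledge along the ledge onto the gate, so that it rolls down the other chute into that tray. Do not pick the vial up, and leave the other things on the bench alone.

Things in the scene. Friction and masses are not known exactly. Their poses are not given: they have to be found in the camera images.
- stand: Vial diverter: white deck 300 x 530 (front 380) x 8 mm fixed to the bench. Origin on the bench below the middle of the gate's pivot; x points along the ledge towards the gate (away from the robot), y along the gate to the green tray, z up. The pivot axis runs along x, 100 mm high. Offsets below are in this frame. A brass weight stands on the gate's far side (x = 56 mm), up to 160 mm high.
- ledge_end (a point): Middle of the loading ledge's floor at its gate end: x = -43, y = 0, 109 mm high. The aluminium ledge runs back to x = -148 mm, open at both ends and above; low side rails, 30 mm apart inside, rise to 119 mm. The gate's floor at the pivot is 5 mm lower. The gate's near rim is open in front of the ledge, so the vial's rear end must be pushed past x = -37 mm to be free to roll.
- green_tray (a point): Middle of the floor of the green catch tray, at y = +204 mm, 12 mm high. Tray 86 x 100 mm inside, long walls 74 mm high, end wall 84 mm; a fixed aluminium chute leads down into it from the gate.
- yellow_tray (a point): The same in the yellow tray, at y = -204 mm.
- gate (a joint): Angle of the blue seesaw gate about the stand's x, -0.25 to +0.25 rad (stops). Positive: green (+y) end up, it feeds the yellow tray; negative: yellow end up, it feeds green. Swings freely and is top-heavy: it falls to whichever side of level it is on and stays; pressing the raised pad takes under 1 N. Trough 170 mm long (y), 74 mm wide inside (x = -37 to 37 mm), rims 10 mm high.
- green_pad (a point): Middle of the top face of the orange press pad at the green-tray end of the gate, on the ledge side; pad 36 mm (x) by 38 mm (y), 6 mm thick. At stand x = -58, y = +66 mm; 130 mm above the bench when this end is up, 97 mm when down, 114 mm when the gate is level. It turns with the gate.
- yellow_pad (a point): The same on the pad at the yellow-tray end, stand x = -58, y = -66 mm. Same heights.
- vial_center (a point): Centre of the amber vial with a white cap, a cylinder 28 mm in diameter and 60 mm long (cap included), about 35 g, lying along the ledge between its rails with the cap towards the gate; centre 123 mm above the bench. Its x axis is its long axis; y and z turn as it rolls.
- spare_a_center (a point): Centre of a standing amber vial with a blue cap, 28 mm diameter, 60 mm tall, on the deck at the green side of the ledge. To be left alone.
- spare_b_center (a point): The same at the yellow side of the ledge. To be left alone.
- jar: Small glass jar with a blue cap, 48 mm diameter, 65 mm tall, on the far side of the deck near the green chute; origin under its centre. To be left alone.
- cup: Small orange cup, 54 mm diameter, 55 mm tall, on the far side of the deck near the yellow chute; origin under its centre. To be left alone.
- tip_box: White box of pipette tips with a green top, 85 x 120 x 65 mm, on the robot's right; origin under its centre. To be left alone.
- tube_rack: Pale rack of small tubes, 70 x 130 x 46 mm, on the robot's left; origin under its centre. To be left alone.
- vial: The same vial as a body, its origin on its surface 14 mm from the centre line, half-way along; use point vial_center for its position.
Not all that is in view belongs to the job. Leave any turquoise look-alike of the vial alone.

How it is judged:
On the way, in this order (a step that is already met when the one before it is completed fails the run):
1. the gate is rocked over to its other stop while the vial still waits on the ledge (((distance of green_pad from where it was at the start of the episode above 0.026 m and value of joint gate above 0.2 rad) or (distance of green_pad from where it was at the start of the episode above 0.026 m and value of joint gate below -0.2 rad)) and distance of vial_center from where it was at the start of the episode below 0.02 m), for 0.2 s.
2. the vial is on the gate (((distance of green_pad from where it was at the start of the episode above 0.026 m and value of joint gate above 0.2 rad) or (distance of green_pad from where it was at the start of the episode above 0.026 m and value of joint gate below -0.2 rad)) and x of vial_center in the frame of stand between -0.035 and 0.035 m and y of vial_center in the frame of stand between -0.09 and 0.09 m and height (world z) of vial_center above 0.08 m), for 0.02 s.
3. the vial has come down the other chute into its tray (distance of green_pad from where it was at the start of the episode above 0.026 m and x of vial_center in the frame of stand between -0.045 and 0.045 m and height (world z) of vial_center below 0.06 m and ((value of joint gate below -0.2 rad and y of vial_center in the frame of stand between 0.14 and 0.256 m) or (value of joint gate above 0.2 rad and y of vial_center in the frame of stand between -0.256 and -0.14 m))), for 0.2 s.
At the end, for the whole second after the job is handed in: The gate rests over 0.2 rad from level on the side opposite to its start (pads moved over 26 mm), and the vial lies still inside the tray that the gate now feeds, its centre under 60 mm above the bench (all of step 3 and linear speed of vial below 0.03 m/s); the robot touches nothing.
It fails at once if the vial is lifted (centre 15 mm above its place on the ledge) (height (world z) of vial_center above 0.138 m).
It fails at once if a standing spare vial is moved over 30 mm or tipped (distance of any of spare_a_center, spare_b_center from where it was at the start of the episode above 0.03 m or angle between any of spare_a_center, spare_b_center's own z axis and vertical above 0.4 rad).
It fails at once if the jar or the cup is moved over 30 mm or tipped (distance of any of jar, cup from where it was at the start of the episode above 0.03 m or angle between any of jar, cup's own z axis and vertical above 0.4 rad).
It fails at once if the tip box or the tube rack is moved over 30 mm or tipped (distance of any of tip_box, tube_rack from where it was at the start of the episode above 0.03 m or angle between any of tip_box, tube_rack's own z axis and vertical above 0.4 rad).
It also fails if it takes over 51 s, if anything falls off the work surface, if the arm or the gripper's body presses on something with over 40 N, if the wrist force passes 120 N, or if a joint passes its speed limit or range.

## Working session

There is one attempt and no reset: what is moved stays moved. The work goes in short steps, Python scripts to look and compute and a shell command to move; the robot and the scene stay as the last step left them, time stands still between calls to the robot, and variables do not carry over. Pictures are saved under pics/ and viewed, about 8 in all and at most 12, crops included, and the job is handed in when it is done.

```bash
mkdir -p pics; cat > h.py <<'E'
import numpy as np, cv2
from rig import status, vision, env, spotter
def pts(c):
    h,w=c["depth"].shape; f=h/2/np.tan(np.radians(c["vertical_fov"])/2)
    v,u=np.mgrid[:h,:w]; d=c["depth"]
    P=np.stack([(u-c["cx"])/f*d,-(v-c["cy"])/f*d,-d,np.ones_like(d)],-1)
    W=P@np.array(c["world_from_camera"]).T
    W=W[...,:3]; W[d==0]=np.nan; return W
E
python3 - <<'E'
from h import *
for n in("top","side"):
    c=vision.capture(n); print(n,{k:v for k,v in c.items() if k not in("img","depth")})
    W=pts(c)
    np.savez(n+".npz",W=W,img=c["img"])
    for t in("vial_center","green_pad","yellow_pad","gate","ledge_end","spare_a_center","stand","green_tray","yellow_tray","jar","cup"):
        for r in spotter.look_for(t,c)[:3]:
            b=r["box"]; u,v=int(b[0]*512),int(b[1]*384)
            print(t,round(r["score"],2),u,v,round(b[2]*512),round(b[3]*384),W[min(v,383),min(u,511)].round(3))
    cv2.imwrite(f"pics/{n}0.png",cv2.resize(c["img"][...,::-1],(800,600)))
print(status.observe())
E
```

```text
top {'vertical_fov': 45.26410107498365, 'cx': 248.94898224190572, 'cy': 192.20648957759778, 'world_from_camera': array([[ 0.02806275,  0.99245464, -0.11935773,  0.39249275],
       [-0.99959806,  0.02738102, -0.00734806, -0.01602166],
       [-0.00402448,  0.11951597,  0.99282412,  1.37870632],
       [ 0.        ,  0.        ,  0.        ,  1.        ]]), 'shot': 1}
vial_center 0.59 223 198 14 28 [0.524 0.063 0.135]
vial_center 0.58 295 270 23 15 [ 0.332 -0.146  0.028]
vial_center 0.47 266 227 6 7 [ 0.452 -0.057  0.07 ]
green_pad 0.65 229 174 70 56 [0.595 0.05  0.109]
yellow_pad 0.65 229 173 64 59 [0.598 0.051 0.107]
gate 0.66 228 177 70 58 [0.587 0.053 0.106]
ledge_end 0.58 231 184 186 126 [0.568 0.044 0.102]
spare_a_center 0.47 184 205 14 14 [0.507 0.177 0.077]
stand 0.86 232 186 184 129 [0.562 0.041 0.106]
green_tray 0.85 231 185 185 124 [0.565 0.044 0.104]
yellow_tray 0.66 234 186 184 129 [0.562 0.036 0.101]
yellow_tray 0.43 183 205 10 11 [0.508 0.18  0.073]
jar 0.56 181 133 18 21 [0.716 0.195 0.076]
cup 0.62 289 156 16 21 [ 0.67  -0.123  0.014]
side {'vertical_fov': 43.19999923
[... 993 characters left out ...]
4 211 150 141 [0.597 0.053 0.012]
{'clock': 1.2, 'joints': array([-1.30529293e+00,  2.63091658e-01, -4.83073638e-02,  1.25943671e+00,
        1.26890640e-05,  1.41552738e+00]), 'dq': array([ 0.00034774,  0.00042384, -0.00078207, -0.00165261, -0.00121918,
        0.0005959 ]), 'tau': array([ 1.00735229e-03, -6.37432766e+01,  3.84772825e+01,  1.01348374e-03,
       -1.47679216e-04, -1.26993179e-06]), 'ee_pos': array([ 0.21445365, -0.47918467,  0.2312799 ]), 'tcp_rot': array([ 9.77950341e-01,  2.08837570e-01,  5.24945726e-06, -2.00228721e-05]), 'ft_force': array([-0.55732191, -0.1387215 ,  0.47626656]), 'ft_torque': array([0.00473927, 0.00049824, 0.03035835]), 'grip_width': 0.08512266769303017}
```

```bash
python3 - <<'E'
import numpy as np,cv2
a=np.load("top.npz"); i=a["img"][90:290,120:350]; 
cv2.imwrite("pics/topc.png",cv2.resize(i[...,::-1],None,fx=3,fy=3,interpolation=cv2.INTER_CUBIC))
a=np.load("side.npz"); i=a["img"][120:300,130:360]; 
cv2.imwrite("pics/sidec.png",cv2.resize(i[...,::-1],None,fx=3,fy=3,interpolation=cv2.INTER_CUBIC))
E
```

```text
(no output)
```

View pics/topc.png

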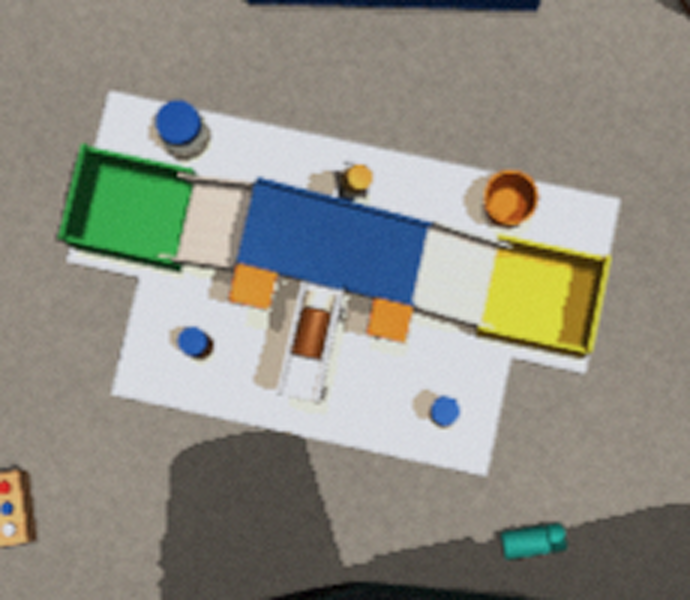

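View pics/sidec.png

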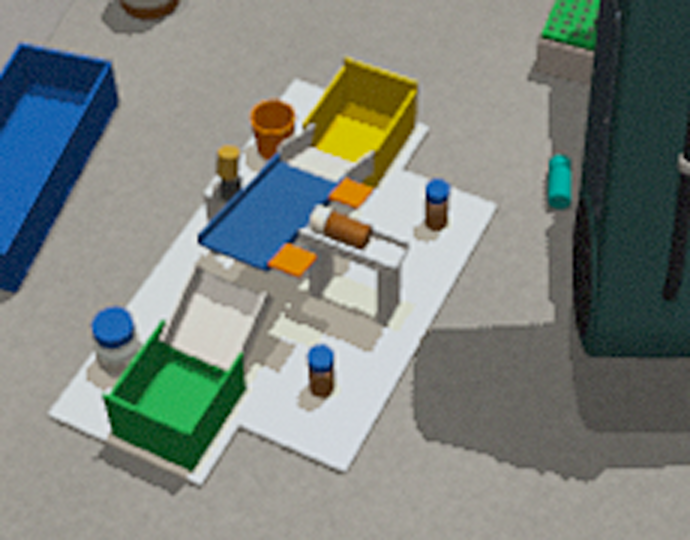

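Top crop: orange pads at (253,287) and (390,320), vial on the ledge at (312,332), spares at (193,342) and (444,410). Turquoise look-alike is off the deck. Measuring the stand's frame next.

```bash
python3 - <<'E'
import numpy as np,cv2
for n in("top","side"):
    a=np.load(n+".npz");W=a["W"];hsv=cv2.cvtColor(a["img"],cv2.COLOR_RGB2HSV)
    H,S,V=[hsv[...,k].astype(int) for k in range(3)]
    x,y,z=W[...,0],W[...,1],W[...,2]
    R=(x>.38)&(x<.82)&(y>-.3)&(y<.4)
    Hh=lambda lo,hi,s:(H>=lo)&(H<=hi)&(S>s)&R
    for nm,m in dict(orange=Hh(8,18,170)&(z>.085)&(x<.62),blue=Hh(100,125,130)&(z>.08)&(x>.5)&(x<.72),green=Hh(50,80,120),yellow=Hh(22,33,150)&(z<.12)).items():
        k,l,st,ce=cv2.connectedComponentsWithStats(m.astype(np.uint8))
        for j in range(1,k):
            if st[j,4]>15:
                p=W[l==j]; print(n,nm,ce[j].round(),st[j,4],np.nanmedian(p,0).round(4),np.nanmin(p,0).round(3),np.nanmax(p,0).round(3))
    # deck and vial/ledge
    m=R&(z>.114)&(z<.15)&(x<.58)&(x>.42)&(y<.12)&(y>0)
    p=W[m]; print("ledge/vial",np.nanmedian(p,0).round(3))
    m=R&(abs(z-.008)<.006)&(V>120)&(S<50)
    p=W[m][:,:2].astype(np.float32); 
    r=cv2.minAreaRect(p); print("deck",r)
E
```

```text
top orange [204. 185.] 152 [0.5595 0.1167 0.1316] [0.543 0.098 0.123] [0.577 0.135 0.14 ]
top orange [249. 196.] 141 [ 0.536  -0.0073  0.0992] [ 0.519 -0.027  0.091] [0.552 0.01  0.106]
top orange [223. 201.] 115 [0.5154 0.0629 0.1369] [0.497 0.048 0.125] [0.538 0.076 0.142]
top blue [230. 170.] 1666 [0.6065 0.0472 0.1068] [ 0.553 -0.041  0.081] [0.657 0.132 0.138]
top green [161. 158.] 1271 [0.6498 0.2585 0.0159] [0.586 0.187 0.005] [0.698 0.306 0.092]
top yellow [300. 189.] 1007 [ 0.5702 -0.1552  0.0151] [ 0.511 -0.212  0.005] [ 0.62  -0.093  0.091]
ledge/vial [0.532 0.07  0.129]
deck ((0.5999976396560669, 0.05001285672187805), (0.4399500787258148, 0.6999189257621765), 0.004390551242977381)
side orange [246. 186.] 20 [0.5328 0.0052 0.0998] [ 0.518 -0.017  0.094] [0.556 0.01  0.107]
side orange [245. 197.] 109 [0.5177 0.0696 0.1342] [0.496 0.058 0.117] [0.541 0.079 0.145]
side orange [227. 208.] 26 [0.557  0.131  0.1333] [0.541 0.102 0.127] [0.579 0.135 0.138]
side blue [218. 191.] 862 [0.6119 0.0526 0.1093] [ 0.558 -0.04   0.082] [0.661 0.132 0.137]
side green [187. 254.] 1260 [0.6506 0.2485 0.0341] [0.588 0.185 0.005] [0.701 0.308 0.089]
side yellow [251. 158.] 920 [ 0.5718 -0.1801  0.0356] [ 0.514 -0.221  0.006] [ 0.623 -0.09   0.087]
ledge/vial [0.53  0.072 0.129]
deck ((0.6000184416770935, 0.049949318170547485), (0.43963560461997986, 0.6999193429946899), 0.020053857937455177)
```

```bash
cat >> h.py <<'E'
from scipy.spatial.transform import Rotation as R
YAW=np.radians(-10.8); O=np.array([.6057,.0473,0]); S=R.from_euler('z',YAW)
def to_stand(W): return (W-O)@S.as_matrix()
def plan(p):   # TCP target in stand coords; tool x = stand +y, tool y = stand +x, z down
    s=status.observe(); T=R.from_quat(s["tcp_rot"])
    w=S.apply(p)+O; G=S*R.from_matrix(np.array([[0,1,0],[1,0,0],[0,0,-1.]]))
    print("t",round(s["clock"],2),"tcp stand",to_stand(s["ee_pos"]).round(4),"F",s["ft_force"].round(2))
    print("target w",w.round(3),"dp",T.inv().apply(w-s["ee_pos"]).round(4),"rot",np.degrees((T.inv()*G).as_rotvec()).round(2))
E
python3 - <<'E'
from h import *
for n in("top","side"):
    a=np.load(n+".npz"); Q=to_stand(a["W"]); x,y,z=Q[...,0],Q[...,1],Q[...,2]
    m=(abs(y)<.012)&(z>.128)&(z<.145)&(x<-.02)&(x>-.16); p=Q[m]; print(n,m.sum(),p.min(0).round(4),p.max(0).round(4),np.median(p,0).round(4))
    m=(abs(y)<.03)&(z>.1)&(z<.128)&(x<-.038)&(x>-.18); p=Q[m]; print(" ledge",p.min(0).round(4),p.max(0).round(4))
    hsv=cv2.cvtColor(a["img"],cv2.COLOR_RGB2HSV)
    for s in(1,-1):
        m=(hsv[...,0]>8)&(hsv[...,0]<19)&(hsv[...,1]>150)&(abs(x+.058)<.03)&(abs(y-s*.066)<.03)&(z>.08)
        print(" pad",Q[m].min(0).round(3),Q[m].max(0).round(3),np.median(Q[m],0).round(4))
    m=(hsv[...,0]>100)&(hsv[...,0]<125)&(hsv[...,1]>130)&(abs(x)<.06)&(abs(y)<.1)&(z>.07); print(" gate",Q[m].min(0).round(3),Q[m].max(0).round(3))
plan([-.060,.066,.18])
E
```

```text
top 193 [-0.1126 -0.0119  0.1284] [-0.0529  0.0119  0.145 ] [-0.083  -0.0003  0.1369]
 ledge [-0.1495 -0.0285  0.1004] [-0.0381  0.0276  0.128 ]
 pad [-0.076  0.043  0.121] [-0.043  0.078  0.14 ] [-0.0588  0.0604  0.1316]
 pad [-0.076 -0.085  0.091] [-0.043 -0.05   0.106] [-0.0588 -0.0677  0.0992]
 gate [-0.042 -0.083  0.08 ] [0.04  0.08  0.138]
side 138 [-0.1109 -0.0119  0.128 ] [-0.0492  0.0116  0.1448] [-0.082   0.002   0.1355]
 ledge [-0.1478 -0.0255  0.1004] [-0.0382  0.0276  0.1278]
 pad [-0.075  0.04   0.124] [-0.042  0.078  0.138] [-0.0596  0.0659  0.132 ]
 pad [-0.074 -0.087  0.093] [-0.04  -0.048  0.107] [-0.0567 -0.0593  0.0988]
 gate [-0.042 -0.082  0.082] [0.042 0.08  0.137]
t 1.2 tcp stand [-0.2857 -0.5905  0.2313] F [-0.56 -0.14  0.48]
target w [0.559 0.123 0.18 ] dp [ 0.5607 -0.4092  0.0513] rot [ -0.    -0.   -55.09]
```

```bash
P='{"dp":[0.561,-0.409,0.03],"rot":[0,0,-55.1]}'; python3 -m crank '[{"dp":[0.561,-0.409,0.03],"rot":[0,0,-55.1]},{"dp":[0.561,-0.409,0.03],"rot":[0,0,-55.1]},{"dp":[0.561,-0.409,0.03],"rot":[0,0,-55.1]},{"dp":[0.561,-0.409,0.03],"rot":[0,0,-55.1]},{"dp":[0.561,-0.409,0.03],"rot":[0,0,-55.1]},{"dp":[0.561,-0.409,0.03],"rot":[0,0,-55.1]},{"dp":[0.561,-0.409,0.03],"rot":[0,0,-55.1]},{"dp":[0.561,-0.409,0.03],"rot":[0,0,-55.1]},{"dp":[0.561,-0.409,0.03],"rot":[0,0,-55.1]},{"dp":[0.561,-0.409,0.03],"rot":[0,0,-55.1]},{"dp":[0.561,-0.409,0.03],"rot":[0,0,-55.1]},{"dp":[0.561,-0.409,0.03],"rot":[0,0,-55.1]},{"dp":[0.561,-0.409,0.03],"rot":[0,0,-55.1]},{"dp":[0.561,-0.409,0.03],"rot":[0,0,-55.1]},{"dp":[0.561,-0.409,0.03],"rot":[0,0,-55.1]},{"dp":[0.561,-0.409,0.03],"rot":[0,0,-55.1]},{"dp":[0.561,-0.409,0.03],"rot":[0,0,-55.1]},{"dp":[0.561,-0.409,0.03],"rot":[0,0,-55.1]},{"dp":[0.561,-0.409,0.03],"rot":[0,0,-55.1]},{"dp":[0.561,-0.409,0.03],"rot":[0,0,-55.1]}]' 0 20; python3 -c "
from h import *
plan([-.060,.066,.16])"
```

```text
clock: 2.87
ee_pos: [0.5591, 0.123, 0.2012]
tcp_rot: [0.77, 0.638, -0.0, -0.0]
ft_force: [-0.2, 0.0, 0.4]
grip_width: -0.0001
t 2.87 tcp stand [-0.0599  0.0656  0.2012] F [-0.21  0.05  0.37]
target w [0.559 0.123 0.16 ] dp [ 0.0004 -0.0001  0.0412] rot [-0.02  0.02  0.02]
```

```bash
python3 -m crank '[{"dp":[0,0,0.03],"rot":[0,0,0]},{"dp":[0,0,0.055],"rot":[0,0,0]},{"dp":[0,0,0.065],"rot":[0,0,0]},{"dp":[0,0,0.071],"rot":[0,0,0]},{"dp":[0,0,0.077],"rot":[0,0,0]},{"dp":[0,0,0.083],"rot":[0,0,0]},{"dp":[0,0,0.089],"rot":[0,0,0]},{"dp":[0,0,0.094],"rot":[0,0,0]},{"dp":[0,0,0.098],"rot":[0,0,0]},{"dp":[0,0,0.098],"rot":[0,0,0]},{"dp":[0,0,0.098],"rot":[0,0,0]}]'; python3 -m crank '[{"dp":[0,0,-0.03],"rot":[0,0,0]},{"dp":[0,0,-0.07],"rot":[0,0,0]},{"dp":[0,0,-0.07],"rot":[0,0,0]},{"dp":[0,0,-0.07],"rot":[0,0,0]}]'; python3 - <<'E'
from h import *
for n in("side","top"):
    c=vision.capture(n); Q=to_stand(pts(c)); x,y,z=Q[...,0],Q[...,1],Q[...,2]
    hsv=cv2.cvtColor(c["img"],cv2.COLOR_RGB2HSV)
    for s in(1,-1):
        m=(hsv[...,0]>8)&(hsv[...,0]<19)&(hsv[...,1]>150)&(abs(x+.058)<.03)&(abs(y-s*.066)<.03)&(z>.08)&(z<.15)
        print(n,"pad",m.sum(),np.median(Q[m],0).round(4) if m.any() else 0)
    m=(abs(y)<.012)&(z>.128)&(z<.145)&(x<-.02)&(x>-.16); p=Q[m]
    if len(p): print(p.min(0).round(4),p.max(0).round(4))
    if n=="side":cv2.imwrite("pics/s1.png",cv2.resize(c["img"][100:300,110:370,::-1],None,fx=3,fy=3))
plan([-.132,.0,.175])
E
```

```text
clock: 3.78
ee_pos: [0.5591, 0.123, 0.1032]
tcp_rot: [0.77, 0.638, -0.0, -0.0]
ft_force: [-0.3, -0.5, 0.1]
grip_width: -0.0002
clock: 4.12
ee_pos: [0.5604, 0.1231, 0.1754]
tcp_rot: [0.77, 0.638, 0.001, 0.001]
ft_force: [0.3, 0.4, -0.6]
grip_width: -0.0003
side pad 127 [-0.0572  0.0669  0.0988]
side pad 11 [-0.0736 -0.0639  0.132 ]
[-0.1112 -0.0112  0.1281] [-0.0504  0.0118  0.1435]
top pad 0 0
top pad 156 [-0.0584 -0.0626  0.1322]
[-0.1124 -0.0119  0.128 ] [-0.0528  0.012   0.1436]
t 4.22 tcp stand [-0.0601  0.0656  0.1729] F [-0.18  0.9  -0.81]
target w [0.476 0.072 0.175] dp [-0.0656 -0.072  -0.002 ] rot [-0.04  0.02  0.03]
```

View pics/s1.png

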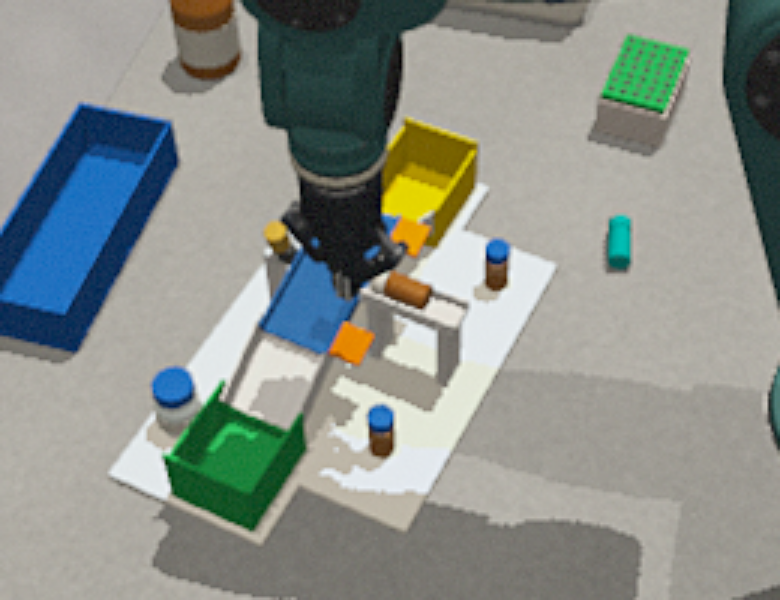

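The gate has flipped (green pad at z 99 mm, yellow pad at 132 mm) and the vial hasn't moved. Picture: vial at (405,290), gate now sloping to green. Next I move behind the vial.

```bash
python3 -m crank '[{"dp":[-0.033,-0.04,-0.003],"rot":[0,0,0]},{"dp":[-0.0655,-0.08,-0.003],"rot":[0,0,0]},{"dp":[-0.0655,-0.08,-0.003],"rot":[0,0,0]},{"dp":[-0.0655,-0.08,-0.003],"rot":[0,0,0]},{"dp":[-0.0655,-0.08,0.03],"rot":[0,0,0]},{"dp":[-0.0655,-0.08,0.044],"rot":[0,0,0]},{"dp":[-0.0655,-0.08,0.05],"rot":[0,0,0]},{"dp":[-0.0655,-0.08,0.05],"rot":[0,0,0]},{"dp":[-0.0655,-0.08,0.05],"rot":[0,0,0]}]'; python3 - <<'E'
from h import *
c=vision.capture("side"); Q=to_stand(pts(c)); x,y,z=Q[...,0],Q[...,1],Q[...,2]
m=(abs(y)<.016)&(z>.122)&(z<.16)&(x<-.02)&(x>-.2)
for a in np.arange(-.18,-.03,.008):
    k=m&(x>=a)&(x<a+.008)
    if k.any(): print(round(a,3),k.sum(),z[k].max().round(3),np.median(c["img"][k],0))
cv2.imwrite("pics/s2.png",cv2.resize(c["img"][140:260,180:320,::-1],None,fx=5,fy=5))
plan([-.0445,.0,.123])
E
```

```text
clock: 4.97
ee_pos: [0.4683, 0.0737, 0.1231]
tcp_rot: [0.77, 0.638, -0.001, -0.0]
ft_force: [0.1, -0.2, 0.9]
grip_width: 0.0
-0.156 17 0.159 [25. 20. 26.]
-0.148 19 0.16 [77. 78. 77.]
-0.14 16 0.158 [73.  75.5 70.5]
-0.132 10 0.154 [52.  49.5 49.5]
-0.116 15 0.14 [114.  68.  30.]
-0.108 24 0.14 [161.  100.5  40. ]
-0.1 23 0.143 [165. 100.  39.]
-0.092 23 0.144 [165. 102.  39.]
-0.084 22 0.143 [158.5 101.5  34. ]
-0.076 19 0.141 [151.  94.  27.]
-0.068 23 0.143 [186. 179. 170.]
-0.06 23 0.143 [217. 213. 203.]
-0.052 3 0.136 [191. 194. 192.]
t 5.02 tcp stand [-0.1396  0.0003  0.1235] F [ 0.79 -0.22  0.48]
target w [0.562 0.056 0.123] dp [-0.0003  0.0951  0.0005] rot [-0.01  0.02  0.04]
```

View pics/s2.png

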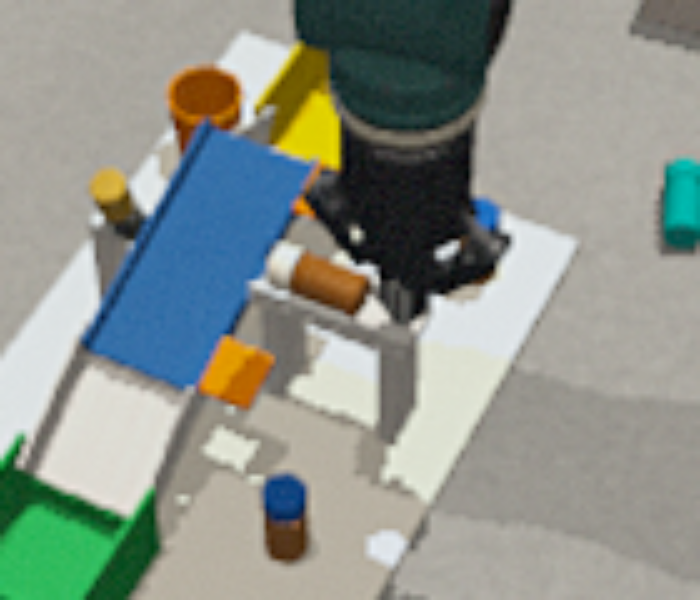

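```bash
python3 -m crank '[{"dp":[0,0.008,0],"rot":[0,0,0]},{"dp":[0,0.013,0],"rot":[0,0,0]},{"dp":[0,0.018,0],"rot":[0,0,0]},{"dp":[0,0.023,0],"rot":[0,0,0]},{"dp":[0,0.028,0],"rot":[0,0,0]},{"dp":[0,0.033,0],"rot":[0,0,0]},{"dp":[0,0.038,0],"rot":[0,0,0]},{"dp":[0,0.043,0],"rot":[0,0,0]},{"dp":[0,0.047,0],"rot":[0,0,0]},{"dp":[0,0.05,0],"rot":[0,0,0]},{"dp":[0,0.05,0],"rot":[0,0,0]}]'; python3 - <<'E'
from h import *
for n in("side","top"):
  c=vision.capture(n); Q=to_stand(pts(c)); x,y,z=Q[...,0],Q[...,1],Q[...,2]
  hsv=cv2.cvtColor(c["img"],cv2.COLOR_RGB2HSV)
  m=(abs(y)<.016)&(z>.122)&(z<.15)&(abs(x)<.16)&(hsv[...,0]<20)&(hsv[...,1]>130)
  print(n,m.sum(),np.percentile(Q[m],[2,50,98],axis=0).round(4) if m.any() else 0)
  if n=="side":cv2.imwrite("pics/s3.png",cv2.resize(c["img"][140:260,180:320,::-1],None,fx=5,fy=5))
plan([-.0445,.0,.123])
E
```

```text
clock: 5.93
ee_pos: [0.5183, 0.0643, 0.1234]
tcp_rot: [0.77, 0.638, -0.0, 0.0]
ft_force: [-0.1, -0.7, 0.3]
grip_width: 0.0003
side 101 [[-0.0729 -0.0085  0.1224]
 [-0.0526  0.0052  0.1347]
 [-0.0316  0.0129  0.1416]]
top 1 [[0.0608 0.0014 0.1497]
 [0.0608 0.0014 0.1497]
 [0.0608 0.0014 0.1497]]
t 6.03 tcp stand [-0.0896  0.0003  0.1235] F [-0.36  0.36 -1.03]
target w [0.562 0.056 0.123] dp [-0.0003  0.0451  0.0005] rot [-0.02  0.02  0.04]
```

View pics/s3.png

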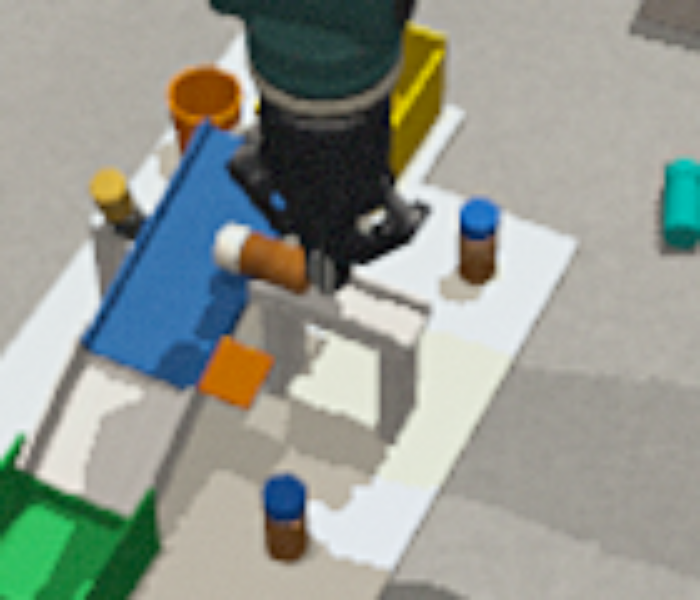

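The vial is being pushed straight, with its rear end about 14.5 mm ahead of the TCP (-75 mm), so 44 mm more puts it at about -31 mm.

```bash
python3 -m crank '[{"dp":[0,0.005,0],"rot":[0,0,0]},{"dp":[0,0.01,0],"rot":[0,0,0]},{"dp":[0,0.015,0],"rot":[0,0,0]},{"dp":[0,0.019,0],"rot":[0,0,0]},{"dp":[0,0.023,0],"rot":[0,0,0]},{"dp":[0,0.027,0],"rot":[0,0,0]},{"dp":[0,0.031,0],"rot":[0,0,0]},{"dp":[0,0.034,0],"rot":[0,0,0]},{"dp":[0,0.037,0],"rot":[0,0,0]},{"dp":[0,0.04,0],"rot":[0,0,0]},{"dp":[0,0.042,0],"rot":[0,0,0]},{"dp":[0,0.044,0],"rot":[0,0,0]},{"dp":[0,0.044,0],"rot":[0,0,0]},{"dp":[0,0.044,0],"rot":[0,0,0]},{"dp":[0,0.044,0],"rot":[0,0,0]},{"dp":[0,0.044,0],"rot":[0,0,0]}]'; python3 - <<'E'
from h import *
c=vision.capture("side"); cv2.imwrite("pics/s4.png",cv2.resize(c["img"][140:290,140:320,::-1],None,fx=4,fy=4))
plan([-.0445,.0,.123])
E
```

```text
clock: 7.37
ee_pos: [0.5608, 0.0562, 0.1235]
tcp_rot: [0.77, 0.638, -0.0, -0.0]
ft_force: [-1.0, -0.1, 0.3]
grip_width: -0.0003
t 7.42 tcp stand [-0.0457  0.0003  0.1235] F [-0.49  0.11  0.16]
target w [0.562 0.056 0.123] dp [-0.0003  0.0012  0.0005] rot [-0.02  0.02  0.04]
```

View pics/s4.png

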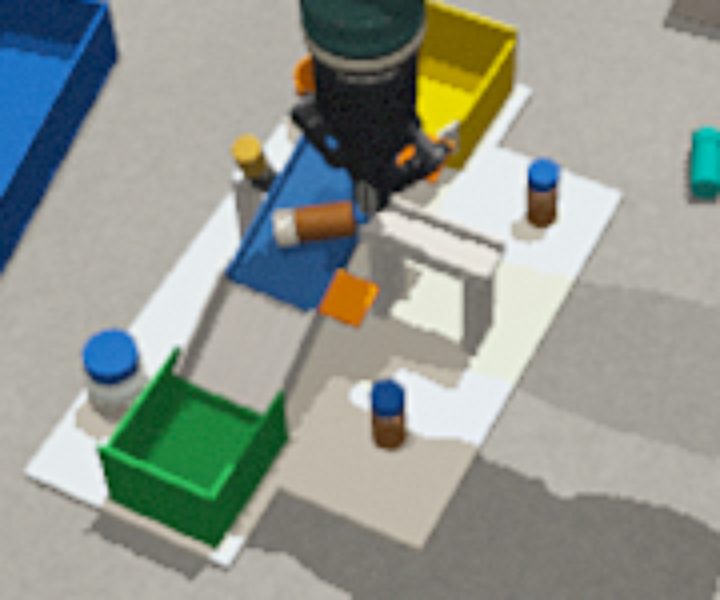

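The vial is on the gate at (315,222), slightly skewed and either rolling or caught. I'll wait briefly and look again.

```bash
python3 -m crank '[{"dp":[0,0,0],"rot":[0,0,0]},{"dp":[0,0,0],"rot":[0,0,0]},{"dp":[0,0,0],"rot":[0,0,0]},{"dp":[0,0,0],"rot":[0,0,0]},{"dp":[0,0,0],"rot":[0,0,0]},{"dp":[0,0,0],"rot":[0,0,0]},{"dp":[0,0,0],"rot":[0,0,0]},{"dp":[0,0,0],"rot":[0,0,0]}]'; python3 - <<'E'
from h import *
c=vision.capture("side"); cv2.imwrite("pics/s5.png",cv2.resize(c["img"][140:290,140:320,::-1],None,fx=4,fy=4))
E
```

```text
clock: 8.08
ee_pos: [0.5608, 0.0562, 0.1235]
tcp_rot: [0.77, 0.638, -0.0, -0.0]
ft_force: [0.8, 1.2, -0.0]
grip_width: -0.0001
```

View pics/s5.png

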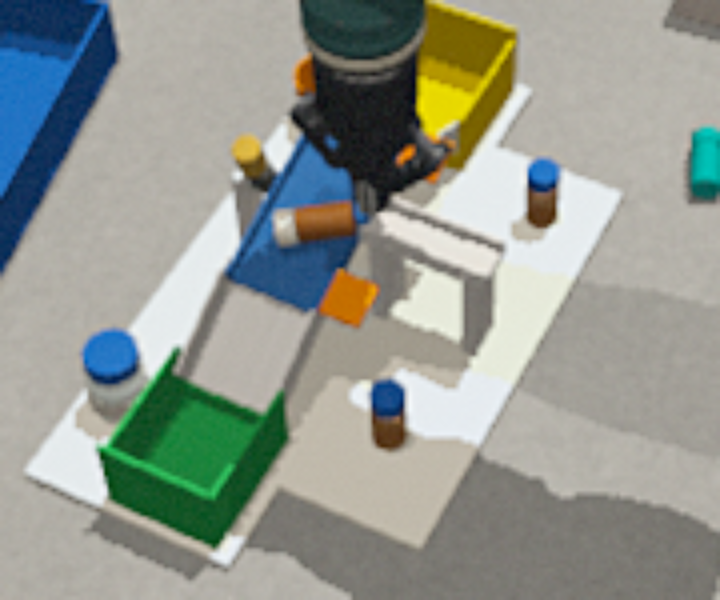

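```bash
python3 - <<'E'
from h import *
c=vision.capture("side"); Q=to_stand(pts(c)); x,y,z=Q[...,0],Q[...,1],Q[...,2]
hsv=cv2.cvtColor(c["img"],cv2.COLOR_RGB2HSV); H,Sa,V=[hsv[...,k].astype(int) for k in range(3)]
B=(abs(x)<.06)&(abs(y)<.09)&(z>.08)&(z<.15)
am=B&(H<16)&(Sa>130)&(x>-.045)&(y<.04); cap=B&(Sa<70)&(V>100)&(x>0)&(x<.034)&(y>-.01)
for n,m in(("amber",am),("cap",cap)):
    if m.any(): print(n,m.sum(),np.percentile(Q[m],[2,50,98],axis=0).round(4))
print(cv2.minAreaRect((Q[am|cap][:,:2]*1000).astype(np.float32)))
E
```

```text
amber 105 [[-0.0404 -0.0434  0.1109]
 [-0.0175  0.0247  0.1244]
 [ 0.0041  0.0388  0.1315]]
cap 53 [[0.0018 0.0215 0.0934]
 [0.0112 0.0396 0.1171]
 [0.0322 0.0478 0.1262]]
((-21.86569595336914, 0.6232223510742188), (116.92494201660156, 53.70066452026367), 47.8009147644043)
```

```bash
python3 - <<'E'
from h import *
for n in("side","top"):
  c=vision.capture(n); Q=to_stand(pts(c)); x,y,z=Q[...,0],Q[...,1],Q[...,2]
  hsv=cv2.cvtColor(c["img"],cv2.COLOR_RGB2HSV); H,Sa,V=[hsv[...,k].astype(int) for k in range(3)]
  B=(abs(x)<.06)&(y>-.02)&(y<.055)&(z>.09)&(z<.15)
  m=B&~((H>95)&(H<130)&(Sa>110))&(x>-.05)&(x<.036)
  for a in np.arange(-.048,.036,.006):
    k=m&(x>=a)&(x<a+.006)
    if k.any():
      p=Q[k]; t=p[:,2].argmax(); print(n,round(a,3),k.sum(),"y",p[:,1].min().round(3),p[:,1].max().round(3),"z",p[:,2].min().round(3),p[t].round(3),np.median(c["img"][k],0))
  v,u=np.where(m); 
  cv2.imwrite(f"pics/z{n}.png",cv2.resize(c["img"][v.min()-20:v.max()+20,u.min()-20:u.max()+20,::-1],None,fx=8,fy=8,interpolation=cv2.INTER_CUBIC))
  print(v.min(),v.max(),u.min(),u.max())
E
```

```text
side -0.048 31 y -0.013 0.053 z 0.096 [-0.043  0.007  0.15 ] [128. 117. 112.]
side -0.042 26 y -0.005 0.054 z 0.094 [-0.036  0.007  0.147] [88.5 83.  83.5]
side -0.036 20 y 0.002 0.025 z 0.098 [-0.033  0.002  0.149] [82.5 68.5 40.5]
side -0.03 21 y 0.006 0.029 z 0.101 [-0.028  0.007  0.132] [144.  91.  48.]
side -0.024 22 y 0.007 0.035 z 0.099 [-0.021  0.025  0.13 ] [141.   90.5  42. ]
side -0.018 22 y 0.007 0.036 z 0.094 [-0.013  0.018  0.132] [129.5  94.   46. ]
side -0.012 20 y 0.016 0.038 z 0.11 [-0.01   0.03   0.129] [149.5  95.   31.5]
side -0.006 21 y 0.015 0.041 z 0.096 [-0.005  0.021  0.131] [136.  94.  40.]
side -0.0 23 y 0.018 0.048 z 0.096 [0.002 0.034 0.131] [150. 105. 101.]
side 0.006 23 y 0.02 0.049 z 0.096 [0.012 0.036 0.128] [177. 170. 157.]
side 0.012 14 y 0.028 0.046 z 0.093 [0.014 0.045 0.127] [195.  184.5 166.5]
side 0.018 7 y 0.007 0.04 z 0.094 [0.019 0.036 0.125] [146. 141. 154.]
side 0.024 3 y 0.028 0.033 z 0.093 [0.027 0.033 0.102] [147. 150. 166.]
side 0.03 2 y 0.019 0.022 z 0.096 [0.035 0.019 0.098] [159.5 166.  179. ]
186 210 208 237Traceback (most recent call last):
  File "<stdin>", line 12, in <module>
    return umr_minimum(a, axis, None, out, keepdims, initial, where)
ValueError: zero-size array to reduction operation minimum which has no identity
```

View pics/zside.png

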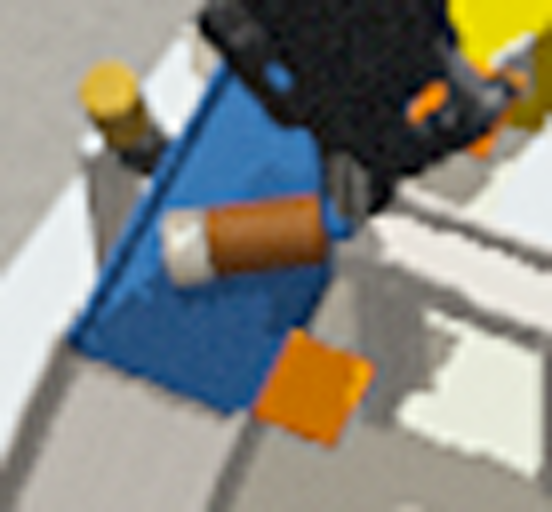

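The vial is skewed about 20°, and its rear green-side corner seems caught on the end of the near rim. I'll back the finger off and see whether it frees itself. If not, I'll push at that corner.

```bash
cat >> h.py <<'E'
def amber():
  c=vision.capture("side"); Q=to_stand(pts(c)); x,y,z=Q[...,0],Q[...,1],Q[...,2]
  hsv=cv2.cvtColor(c["img"],cv2.COLOR_RGB2HSV); H,Sa=hsv[...,0].astype(int),hsv[...,1]
  m=(abs(x)<.05)&(y>-.03)&(y<.27)&(z>.01)&(z<.15)&(H<16)&(Sa>130)&~((x<-.038)&(y>.042))
  print("amber",m.sum(),np.percentile(Q[m],[3,50,97],axis=0).round(4) if m.any() else 0)
  return c
E
python3 -m crank '[{"dp":[0,-0.008,-0.001],"rot":[0,0,0]},{"dp":[0,-0.016,-0.001],"rot":[0,0,0]},{"dp":[0,-0.024,-0.001],"rot":[0,0,0]},{"dp":[0,-0.026,-0.001],"rot":[0,0,0]},{"dp":[0,-0.026,-0.001],"rot":[0,0,0]},{"dp":[0,-0.026,-0.001],"rot":[0,0,0]},{"dp":[0,-0.026,-0.001],"rot":[0,0,0]},{"dp":[0,-0.026,-0.001],"rot":[0,0,0]}]'; python3 - <<'E'
from h import *
amber(); plan([-.0455,.026,.1225])
E
```

```text
clock: 8.95
ee_pos: [0.5355, 0.0609, 0.1245]
tcp_rot: [0.77, 0.638, -0.0, 0.0]
ft_force: [-0.2, -0.4, 0.0]
grip_width: -0.0
amber 105 [[-0.0351  0.0128  0.1122]
 [-0.0156  0.0262  0.1232]
 [ 0.0045  0.0384  0.1333]]
t 9.0 tcp stand [-0.0715  0.0003  0.1244] F [-0.37  0.04 -0.15]
target w [0.566 0.081 0.122] dp [0.0257 0.0261 0.0019] rot [-0.02  0.02  0.04]
```

```bash
python3 -m crank '[{"dp":[0.013,0,0],"rot":[0,0,0]},{"dp":[0.026,0,0.001],"rot":[0,0,0]},{"dp":[0.026,0.003,0.002],"rot":[0,0,0]},{"dp":[0.026,0.008,0.002],"rot":[0,0,0]},{"dp":[0.026,0.012,0.002],"rot":[0,0,0]},{"dp":[0.026,0.016,0.002],"rot":[0,0,0]},{"dp":[0.026,0.019,0.002],"rot":[0,0,0]},{"dp":[0.026,0.022,0.002],"rot":[0,0,0]},{"dp":[0.026,0.024,0.002],"rot":[0,0,0]},{"dp":[0.026,0.026,0.002],"rot":[0,0,0]},{"dp":[0.026,0.027,0.002],"rot":[0,0,0]},{"dp":[0.026,0.027,0.002],"rot":[0,0,0]},{"dp":[0.026,0.027,0.002],"rot":[0,0,0]},{"dp":[0.026,0.027,0.002],"rot":[0,0,0]}]'; python3 - <<'E'
from h import *
c=amber(); plan([-.0455,.026,.1225])
cv2.imwrite("pics/s6.png",cv2.resize(c["img"][140:290,140:320,::-1],None,fx=4,fy=4))
E
```

```text
clock: 10.17
ee_pos: [0.5668, 0.0815, 0.1224]
tcp_rot: [0.77, 0.638, -0.0, -0.0]
ft_force: [0.3, 1.0, -0.3]
grip_width: 0.0003
amber 74 [[-0.0245  0.018   0.1113]
 [-0.0112  0.0297  0.1231]
 [ 0.0037  0.0399  0.131 ]]
t 10.22 tcp stand [-0.0446  0.0263  0.1225] F [ 0.5  -0.98  0.35]
target w [0.566 0.081 0.122] dp [-0.0003 -0.0009 -0.    ] rot [-0.02  0.02  0.04]
```

View pics/s6.png

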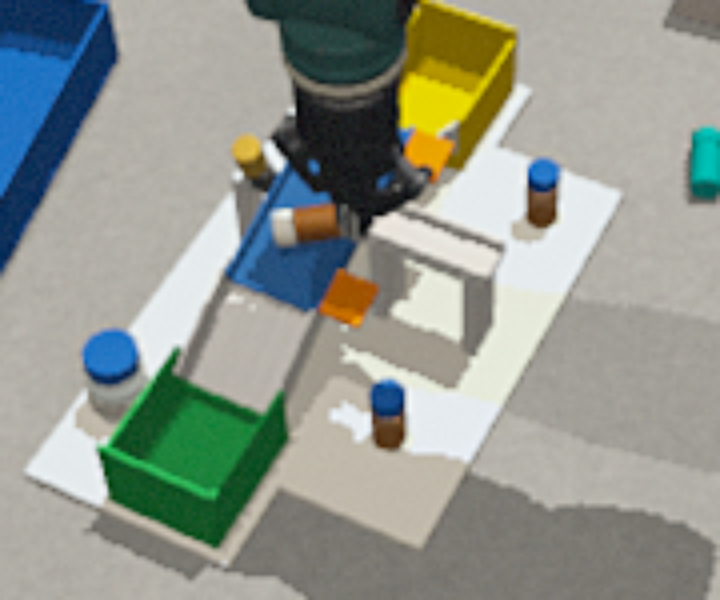

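```bash
python3 -m crank '[{"dp":[0,-0.008,0],"rot":[0,0,0]},{"dp":[0,-0.02,0],"rot":[0,0,0]},{"dp":[0.007,-0.02,0],"rot":[0,0,0]},{"dp":[0.007,-0.02,0.003],"rot":[0,0,0]},{"dp":[0.007,-0.02,0.007],"rot":[0,0,0]},{"dp":[0.007,-0.02,0.007],"rot":[0,0,0]}]'; python3 - <<'E'
from h import *
c=amber(); plan([-.0455,.033,.1155])
Q=to_stand(pts(c)); x,y,z=Q[...,0],Q[...,1],Q[...,2]
m=(x>-.14)&(x<-.09)&(z>.1)&(z<.13)&(abs(y)<.06); print("ledge y",np.percentile(y[m],[1,99]))
hsv=cv2.cvtColor(c["img"],cv2.COLOR_RGB2HSV)
m=(hsv[...,0]>100)&(hsv[...,0]<125)&(hsv[...,1]>110)&(x<-.032)&(x>-.06)&(abs(y)<.06)&(z>.08)
print(np.c_[Q[m].round(3)])
cv2.imwrite("pics/s7.png",cv2.resize(c["img"][170:230,190:270,::-1],None,fx=9,fy=9,interpolation=cv2.INTER_CUBIC))
E
```

```text
clock: 10.72
ee_pos: [0.5484, 0.0922, 0.1146]
tcp_rot: [0.77, 0.638, -0.001, -0.0]
ft_force: [0.6, -0.5, -0.2]
grip_width: 0.0003
amber 90 [[-0.035   0.0178  0.1113]
 [-0.0139  0.0284  0.1229]
 [ 0.0022  0.0398  0.1312]]
t 10.77 tcp stand [-0.0646  0.0333  0.1149] F [-0.33  0.26 -0.36]
target w [0.567 0.088 0.116] dp [-0.0003  0.0191 -0.0006] rot [-0.06  0.03  0.04]
ledge y [-0.02227786  0.01898627]
[[-0.037  0.057  0.266]
 [-0.032  0.04   0.189]
 [-0.033  0.042  0.187]
 [-0.032  0.041  0.181]
 [-0.034  0.038  0.179]
 [-0.032  0.03   0.169]
 [-0.033  0.043  0.169]
 [-0.043  0.037  0.164]
 [-0.052  0.042  0.161]
 [-0.04   0.025  0.115]
 [-0.037  0.026  0.11 ]
 [-0.04   0.025  0.111]
 [-0.038  0.027  0.107]
 [-0.04   0.024  0.105]
 [-0.037  0.032  0.106]
 [-0.039  0.029  0.104]
 [-0.034  0.033  0.102]
 [-0.038  0.035  0.106]
 [-0.039  0.03   0.101]
 [-0.036  0.038  0.103]
 [-0.04   0.037  0.105]
 [-0.038  0.041  0.102]
 [-0.041  0.04   0.104]
 [-0.038  0.047  0.105]
 [-0.04   0.044  0.103]
 [-0.036  0.05   0.102]
 [-0.037  0.059  0.103]
 [-0.032  0.057  0.094]]
```

View pics/s7.png

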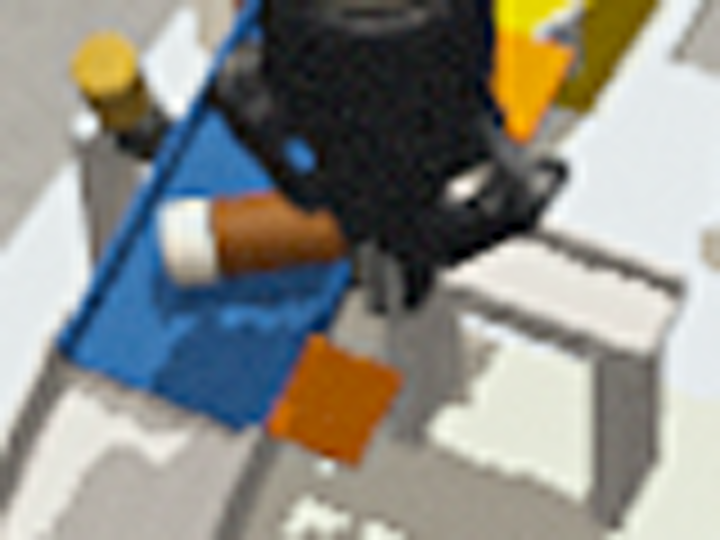

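```bash
python3 -m crank '[{"dp":[0,0.004,0],"rot":[0,0,0]},{"dp":[0,0.008,0],"rot":[0,0,0]},{"dp":[0,0.011,0],"rot":[0,0,0]},{"dp":[0,0.014,0],"rot":[0,0,0]},{"dp":[0,0.017,0],"rot":[0,0,0]},{"dp":[0,0.02,0],"rot":[0,0,0]},{"dp":[0,0.02,0],"rot":[0,0,0]},{"dp":[0,0.02,0],"rot":[0,0,0]},{"dp":[0,0.02,0],"rot":[0,0,0]}]'; python3 - <<'E'
from h import *
c=amber(); plan([-.0455,.033,.1155])
E
python3 -m crank '[{"dp":[0,-0.008,0],"rot":[0,0,0]},{"dp":[0,-0.02,0],"rot":[0,0,0]},{"dp":[0,-0.02,0],"rot":[0,0,0]},{"dp":[0,-0.02,-0.01],"rot":[0,0,0]},{"dp":[0,-0.02,-0.04],"rot":[0,0,0]},{"dp":[0,-0.02,-0.05],"rot":[0,0,0]},{"dp":[0,-0.06,-0.05],"rot":[0,0,0]},{"dp":[0,-0.08,-0.05],"rot":[0,0,0]},{"dp":[0,-0.08,-0.05],"rot":[0,0,0]}]'; python3 - <<'E'
from h import *
c=amber(); plan([-.0455,.033,.1155])
Q=to_stand(pts(c)); x,y,z=Q[...,0],Q[...,1],Q[...,2]
B=(z>.09)&(z<.15)&(x<.04)&(x>-.06)&(y>-.02)&(y<.06)
hsv=cv2.cvtColor(c["img"],cv2.COLOR_RGB2HSV)
blue=(hsv[...,0]>95)&(hsv[...,0]<130)&(hsv[...,1]>110)
for a in np.arange(-.054,.04,.006):
  k=B&~blue&(x>=a)&(x<a+.006)
  if k.any(): p=Q[k]; print(round(a,3),k.sum(),p[:,1].min().round(3),p[:,1].max().round(3),p[p[:,2].argmax()].round(3),np.median(c["img"][k],0))
cv2.imwrite("pics/s8.png",cv2.resize(c["img"][170:230,190:270,::-1],None,fx=9,fy=9,interpolation=cv2.INTER_CUBIC))
E
```

```text
clock: 11.52
ee_pos: [0.568, 0.0884, 0.1148]
tcp_rot: [0.77, 0.638, -0.001, -0.0]
ft_force: [-0.1, -0.7, 0.5]
grip_width: -0.0001
amber 73 [[-0.022   0.0182  0.1086]
 [-0.0076  0.032   0.1229]
 [ 0.0047  0.0425  0.1295]]
t 11.57 tcp stand [-0.0448  0.0333  0.1149] F [-0.78  1.12 -0.63]
target w [0.567 0.088 0.116] dp [-0.0003 -0.0007 -0.0006] rot [-0.07  0.03  0.04]
clock: 12.32
ee_pos: [0.4859, 0.104, 0.1654]
tcp_rot: [0.77, 0.638, -0.001, -0.001]
ft_force: [1.7, -0.3, -0.1]
grip_width: -0.0002
amber 103 [[-0.0314  0.0146  0.1039]
 [-0.0149  0.0275  0.1235]
 [ 0.0061  0.0413  0.1328]]
t 12.37 tcp stand [-0.1262  0.0333  0.1655] F [ 0.92  0.13 -0.46]
target w [0.567 0.088 0.116] dp [-0.0004  0.0807  0.05  ] rot [-0.04  0.02  0.09]
-0.054 36 -0.02 0.059 [-0.049 -0.019  0.125] [210.  154.  139.5]
-0.048 29 -0.019 0.056 [-0.043  0.017  0.123] [205. 151. 122.]
-0.042 21 -0.02 0.059 [-0.042  0.014  0.114] [125. 128.  99.]
-0.036 14 0.007 0.025 [-0.034  0.019  0.13 ] [90.  66.5 49.5]
-0.03 18 0.008 0.027 [-0.03   0.016  0.134] [138.   86.5  41. ]
-0.024 20 0.004 0.031 [-0.023  0.017  0.136] [135.5  87.5  37.5]
-0.018 23 0.007 0.035 [-0.015  0.015  0.13 ] [126.  91.  34.]
-0.012 22 0.015 0.04 [-0.011  0.027  0.131] [119.5  71.   34. ]
-0.006 22 0.012 0.044 [-0.005  0.028  0.129] [130.5  84.   35. ]
-0.0 22 0.016 0.049 [0.002 0.034 0.127] [149.5 102.   91. ]
0.006 24 0.026 0.052 [0.007 0.033 0.128] [176.  169.5 153.5]
0.012 17 0.024 0.053 [0.016 0.041 0.127] [210. 216. 202.]
0.018 7 0.032 0.044 [0.023 0.035 0.122] [216. 221. 212.]
0.024 3 0.016 0.041 [0.029 0.016 0.102] [133. 144. 154.]
0.03 6 0.015 0.033 [0.035 0.024 0.103] [182.5 186.5 191. ]
```

```bash
python3 - <<'E'
from h import *
t=vision.capture("top")["img"][150:210,195:265,::-1]; s=vision.capture("side")["img"][170:230,195:265,::-1]
cv2.imwrite("pics/m9.png",cv2.vconcat([cv2.resize(k,(700,600),interpolation=cv2.INTER_CUBIC)[130:430] for k in(t,s)]))
E
```

```text
(no output)
```

View pics/m9.png

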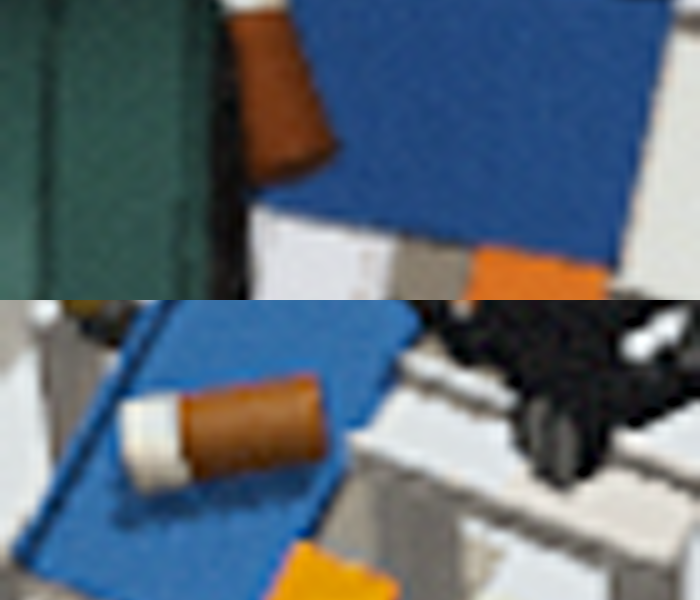

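The vial's rear end is now inside the trough, but the skew keeps it caught on the near rim. The finger's flat side faces the green end, so I'll put it down on the uphill side near the vial's rear. Pushing towards green from there should square the vial up and start it rolling.

```bash
python3 -m crank '[{"dp":[-0.018,0.036,0],"rot":[0,0,0]},{"dp":[-0.036,0.072,0],"rot":[0,0,0]},{"dp":[-0.051,0.108,0],"rot":[0,0,0]},{"dp":[-0.051,0.108,0],"rot":[0,0,0]},{"dp":[-0.051,0.108,0],"rot":[0,0,0]},{"dp":[-0.051,0.108,0.02],"rot":[0,0,0]},{"dp":[-0.051,0.108,0.035],"rot":[0,0,0]},{"dp":[-0.051,0.108,0.042],"rot":[0,0,0]},{"dp":[-0.051,0.108,0.0465],"rot":[0,0,0]},{"dp":[-0.051,0.108,0.0465],"rot":[0,0,0]},{"dp":[-0.051,0.108,0.0465],"rot":[0,0,0]}]'; python3 - <<'E'
from h import *
amber(); plan([-.018,.01,.1115])
E
```

```text
clock: 13.38
ee_pos: [0.5866, 0.0333, 0.1193]
tcp_rot: [0.77, 0.638, -0.0, 0.0]
ft_force: [-0.1, 0.2, -0.8]
grip_width: 0.0002
amber 98 [[-0.0323  0.013   0.1082]
 [-0.0138  0.0281  0.1227]
 [ 0.004   0.041   0.131 ]]
t 13.43 tcp stand [-0.0159 -0.0174  0.1195] F [0.63 0.61 0.5 ]
target w [0.59  0.06  0.112] dp [ 0.0274 -0.0021  0.008 ] rot [0.05 0.02 0.07]
```

```bash
python3 -m crank '[{"dp":[0.006,-0.002,0.002],"rot":[0,0,0]},{"dp":[0.011,-0.002,0.003],"rot":[0,0,0]},{"dp":[0.015,-0.002,0.004],"rot":[0,0,0]},{"dp":[0.019,-0.002,0.005],"rot":[0,0,0]},{"dp":[0.023,-0.002,0.006],"rot":[0,0,0]},{"dp":[0.027,-0.002,0.007],"rot":[0,0,0]},{"dp":[0.031,-0.002,0.008],"rot":[0,0,0]},{"dp":[0.035,-0.002,0.009],"rot":[0,0,0]},{"dp":[0.039,-0.002,0.01],"rot":[0,0,0]},{"dp":[0.043,-0.002,0.011],"rot":[0,0,0]},{"dp":[0.043,-0.002,0.011],"rot":[0,0,0]},{"dp":[0.043,-0.002,0.011],"rot":[0,0,0]}]'; python3 - <<'E'
from h import *
amber(); plan([-.018,.01,.1115])
E
```

```text
clock: 14.43
ee_pos: [0.5929, 0.076, 0.1085]
tcp_rot: [0.77, 0.638, 0.0, 0.0]
ft_force: [-0.4, -0.7, 1.1]
grip_width: -0.0
amber 104 [[-0.0324  0.0465  0.0994]
 [-0.0133  0.0617  0.1146]
 [ 0.0063  0.0706  0.122 ]]
t 14.48 tcp stand [-0.0179  0.0256  0.1085] F [ 0.08 -0.03 -0.41]
target w [0.59  0.06  0.112] dp [-0.0156 -0.0001 -0.003 ] rot [0.05 0.02 0.07]
```

```bash
python3 -m crank '[{"dp":[0,0,0],"rot":[0,0,0]},{"dp":[0,0,0],"rot":[0,0,0]},{"dp":[0,0,0],"rot":[0,0,0]},{"dp":[0,0,0],"rot":[0,0,0]},{"dp":[0,0,0],"rot":[0,0,0]},{"dp":[0,0,0],"rot":[0,0,0]}]'; python3 - <<'E'
from h import *
c=amber(); plan([-.018,.05,.1])
np.save("c.npy",c["img"])
cv2.imwrite("pics/s10.png",cv2.resize(c["img"][170:280,160:270,::-1],None,fx=5,fy=5,interpolation=cv2.INTER_CUBIC))
E
```

```text
clock: 14.98
ee_pos: [0.5929, 0.0758, 0.1085]
tcp_rot: [0.77, 0.638, 0.0, 0.0]
ft_force: [-0.6, -0.4, 0.2]
grip_width: 0.0002
amber 105 [[-0.0334  0.0432  0.099 ]
 [-0.0138  0.0606  0.1152]
 [ 0.0071  0.0709  0.1234]]
t 15.03 tcp stand [-0.018   0.0256  0.1085] F [-0.   -0.36  0.44]
target w [0.597 0.1   0.1  ] dp [ 0.0244 -0.      0.0085] rot [0.05 0.02 0.07]
```

```bash
cat >> h.py <<'E'
def skew():
  c=vision.capture("side"); Q=to_stand(pts(c)); x,y,z=Q[...,0],Q[...,1],Q[...,2]
  hsv=cv2.cvtColor(c["img"],cv2.COLOR_RGB2HSV); H,Sa=hsv[...,0].astype(int),hsv[...,1]
  m=(abs(x)<.036)&(y>-.03)&(y<.27)&(z>.01)&(z<.15)&(((H<16)&(Sa>130)))
  p=Q[m]; f=np.polyfit(p[:,0],p[:,1],1); print("amber fit skew deg",np.degrees(np.arctan(f[0])).round(1),"n",m.sum(),"rear edge y",np.percentile(p[p[:,0]<-.02],[5,50,95],axis=0).round(4))
  for nm,s in(("g",1),("y",-1)):
    k=(H>8)&(H<19)&(Sa>150)&(abs(x+.058)<.025)&(abs(y-s*.066)<.03)&(z>.08)&(z<.15)
    print("pad",nm,k.sum(),np.median(Q[k],0).round(4))
E
python3 -c "
from h import *
skew()"
```

```text
amber fit skew deg 18.8 n 104 rear edge y [[-0.0339  0.0422  0.1041]
 [-0.0276  0.0554  0.1154]
 [-0.0211  0.0626  0.1214]]
pad g 93 [-0.0564  0.0611  0.1   ]
pad y 32 [-0.0653 -0.0488  0.1267]
```

```bash
python3 -m crank '[{"dp":[0.004,-0.002,0.001],"rot":[0,0,0]},{"dp":[0.008,-0.002,0.003],"rot":[0,0,0]},{"dp":[0.012,-0.002,0.004],"rot":[0,0,0]},{"dp":[0.016,-0.002,0.005],"rot":[0,0,0]},{"dp":[0.02,-0.002,0.006],"rot":[0,0,0]},{"dp":[0.024,-0.002,0.007],"rot":[0,0,0]},{"dp":[0.028,-0.002,0.008],"rot":[0,0,0]},{"dp":[0.032,-0.002,0.009],"rot":[0,0,0]},{"dp":[0.036,-0.002,0.01],"rot":[0,0,0]},{"dp":[0.04,-0.002,0.011],"rot":[0,0,0]},{"dp":[0.044,-0.002,0.012],"rot":[0,0,0]},{"dp":[0.047,-0.002,0.013],"rot":[0,0,0]},{"dp":[0.05,-0.002,0.013],"rot":[0,0,0]},{"dp":[0.05,-0.002,0.013],"rot":[0,0,0]},{"dp":[0.05,-0.002,0.013],"rot":[0,0,0]}]'; python3 - <<'E'
from h import *
amber(); skew(); plan([-.02,.12,.1])
E
```

```text
clock: 16.33
ee_pos: [0.6002, 0.1254, 0.0955]
tcp_rot: [0.77, 0.638, 0.0, 0.0]
ft_force: [0.3, -1.0, -0.2]
grip_width: -0.0003
amber 9 [[-0.0356  0.0731  0.0144]
 [-0.0024  0.2131  0.036 ]
 [ 0.004   0.2179  0.0387]]Traceback (most recent call last):
  File "<stdin>", line 2, in <module>
  File "h.py", line 27, in skew
    p=Q[m]; f=np.polyfit(p[:,0],p[:,1],1); print("amber fit skew deg",np.degrees(np.arctan(f[0])).round(1),"n",m.sum(),"rear edge y",np.percentile(p[p[:,0]<-.02],[5,50,95],axis=0).round(4))
                                                                                                                                     ~~~~~~~~~~~~~^^^^^^^^^^^^^^^^^^^^^^^^^^^^^^^^^
    return _quantile_unchecked(
        a, q, axis, out, overwrite_input, method, keepdims, weights)
    return _ureduce(a,
                    func=_quantile_ureduce_func,
    ...<5 lines>...
                    overwrite_input=overwrite_input,
                    method=method)
    r = func(a, **kwargs)
    result = _quantile(arr,
                       quantiles=q,
    ...<2 lines>...
                       out=out,
                       weights=wgt)
    slices_having_nans = np.isnan(arr[-1, ...])
                                  ~~~^^^^^^^^^
IndexError: index -1 is out of bounds for axis 0 with size 0
```

The vial has gone down the chute: the amber pixels are now at y ≈ 0.213, z ≈ 0.036. I'll raise the arm straight up, back it off and check.

```bash
python3 -m crank '[{"dp":[0,0,-0.015],"rot":[0,0,0]},{"dp":[0,0,-0.05],"rot":[0,0,0]},{"dp":[0,0,-0.09],"rot":[0,0,0]},{"dp":[0,-0.04,-0.11],"rot":[0,0,0]},{"dp":[0,-0.08,-0.11],"rot":[0,0,0]},{"dp":[-0.04,-0.12,-0.11],"rot":[0,0,0]},{"dp":[-0.08,-0.16,-0.11],"rot":[0,0,0]},{"dp":[-0.12,-0.18,-0.11],"rot":[0,0,0]},{"dp":[-0.14,-0.18,-0.11],"rot":[0,0,0]},{"dp":[-0.14,-0.18,-0.11],"rot":[0,0,0]},{"dp":[-0.14,-0.18,-0.11],"rot":[0,0,0]},{"dp":[-0.14,-0.18,-0.11],"rot":[0,0,0]}]'; python3 - <<'E'
from h import *
im=[]
for n in("side","top"):
  c=vision.capture(n); Q=to_stand(pts(c)); x,y,z=Q[...,0],Q[...,1],Q[...,2]
  hsv=cv2.cvtColor(c["img"],cv2.COLOR_RGB2HSV); H,Sa,V=[hsv[...,k].astype(int) for k in range(3)]
  t=(abs(x)<.045)&(y>.14)&(y<.26)&(z>.005)&(z<.08)
  for nm,m in(("amber",t&(H<16)&(Sa>110)),("cap",t&(Sa<60)&(V>120))):
    print(n,nm,m.sum(),np.median(Q[m],0).round(3) if m.any() else 0)
  for s in(1,-1):
    k=(H>8)&(H<19)&(Sa>150)&(abs(x+.058)<.025)&(abs(y-s*.066)<.03)&(z>.08)&(z<.15)
    print("pad",s,k.sum(),np.median(Q[k],0).round(4) if k.any() else 0)
  im.append(cv2.resize(c["img"][110:280,120:330,::-1],(560,453))[:, :400] if n=="side" else cv2.resize(c["img"][110:280,140:330,::-1],(400,453)))
cv2.imwrite("pics/fin.png",cv2.hconcat(im))
E
```

```text
clock: 17.43
ee_pos: [0.3975, 0.0209, 0.2058]
tcp_rot: [0.771, 0.637, 0.001, 0.001]
ft_force: [-0.7, 0.7, 0.1]
grip_width: -0.0004
side amber 15 [-0.008  0.213  0.032]
side cap 195 [0.01  0.15  0.038]
pad 1 25 [-0.0561  0.0709  0.0989]
pad -1 19 [-0.0668 -0.0517  0.1267]
top amber 106 [-0.017  0.198  0.04 ]
top cap 160 [0.007 0.149 0.04 ]
pad 1 147 [-0.0594  0.0656  0.0997]
pad -1 156 [-0.0585 -0.0625  0.132 ]
```

View pics/fin.png

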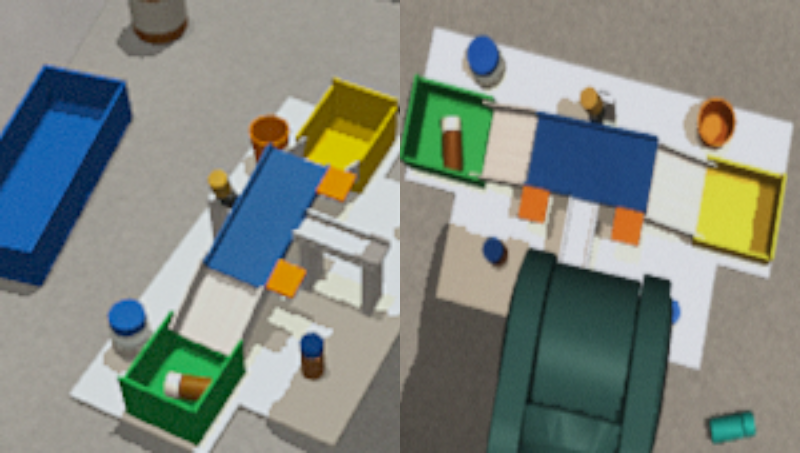

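The vial lies in the green tray (top view at (452,143)), the gate slopes to green, and the spares, jar and cup are standing. I'll let it settle, check that it's still, and hand in.

```bash
python3 -m crank '[{"dp":[0,0,0],"rot":[0,0,0]},{"dp":[0,0,0],"rot":[0,0,0]},{"dp":[0,0,0],"rot":[0,0,0]},{"dp":[0,0,0],"rot":[0,0,0]},{"dp":[0,0,0],"rot":[0,0,0]},{"dp":[0,0,0],"rot":[0,0,0]},{"dp":[0,0,0],"rot":[0,0,0]},{"dp":[0,0,0],"rot":[0,0,0]},{"dp":[0,0,0],"rot":[0,0,0]},{"dp":[0,0,0],"rot":[0,0,0]}]'; python3 - <<'E'
from h import *
c=vision.capture("top"); Q=to_stand(pts(c)); x,y,z=Q[...,0],Q[...,1],Q[...,2]
hsv=cv2.cvtColor(c["img"],cv2.COLOR_RGB2HSV)
m=(abs(x)<.045)&(y>.14)&(y<.26)&(z>.005)&(z<.08)&(hsv[...,0]<16)&(hsv[...,1]>110)
print(m.sum(),np.median(Q[m],0).round(3)); print(env.hand_in())
E
```

```text
clock: 18.37
ee_pos: [0.3979, 0.0216, 0.2055]
tcp_rot: [0.77, 0.638, 0.0, 0.001]
ft_force: [-0.1, -0.4, -0.2]
grip_width: -0.0002
105 [-0.017  0.198  0.04 ]
the job is handed in; nothing more can be done
None
```

The gate now feeds the green tray and the vial is lying still in it. I handed the job in at about 18.4 s of the 51 s allowed.

**What I did:** I pressed the raised green pad with the closed fingertips and the gate rocked over. I then pushed the vial along the ledge onto the gate.

**What went wrong on the way:** The vial stopped on the gate, skewed about 20° with its rear corner seemingly caught on the near rim. Two more pushes at the rear corner did not start it rolling. A push from its uphill side, moving with it down the gate, sent it down the green chute. It was never lifted.

**Last checks:**
- **Vial:** the top surface of its amber part was at stand (-17, 198, 40) mm, identical in two pictures about 1 s apart.
- **Gate:** the green pad was at 99–100 mm and the yellow pad at 132 mm in the top view, so the gate is on its other stop. The side view gave only 127 mm for the yellow pad, from 19 visible pixels.
- **Rest of the bench:** the jar, cup and one spare looked untouched. The other spare was mostly hidden by the arm in the last picture, and I did not recheck the tip box or tube rack at the end. The arm was clear of everything.

One check (the skew fit) crashed, because the vial had already left the gate.

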